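Spin check of a desk carousel

TASK

Check that the desk carousel runs freely: set its platter turning by the upright steel grip, let go, and for five seconds ride along with the open fingers either side of the coasting grip, close round it but touching nothing (it should keep turning at about one turn in ten seconds or faster all that time, and never sent round faster than half a turn a second). Then catch the grip between the fingers to stop the platter, bring the grip round in line with the steel index tab on the foot, and let go so that it stays there at rest. Leave the eraser, coaster and pencil where they lie.

Things in the scene. Friction and masses are not known exactly. Their poses are not given: they have to be found in the camera images.
- carousel: Turning part: white platter 250 mm across, 12 mm thick, with low stationery compartments, turning endlessly about the vertical axis through its origin (centre of its underside, 14 mm above the desk); x points to the grip. Nominal 1.4 kg (0.75 to 1.4 times), inertia 0.0093 kg m2; nearly free bearing, drag 0.0006 N m s/rad plus dry friction 0.001 N m: let go, it loses about 0.2 rad/s each second.
- grip (a point): Point on the axis of the upright grip, a plain steel post 22 mm in diameter on the platter, 85 mm from the turning axis. The post's flat top is 146 mm above the desk; this point is 21 mm lower (125 mm above the desk). Nothing else on the carousel rises above 120 mm over the desk, nor within 70 mm of the post above 80 mm.
- foot: The carousel's grey foot, fixed to the desk, 190 mm across, its centre under the platter's; origin on the desk on the turning axis. A tongue 24 mm wide reaches out along its -x axis beyond the platter's rim and carries the upright steel index tab (16 mm wide, 46 mm high above the desk), 146 mm from the axis.
- home (a point): Where the grip point (point grip) belongs at the end: 85 mm from the axis in the direction of the index tab, 125 mm above the desk.
- eraser: Orange silicone eraser block, 55 x 30 x 18 mm, loose on the desk near the carousel; origin under its centre. Leave alone.
- coaster: White ceramic coaster, 94 mm across, 8 mm thick, on the desk near the carousel; origin under its centre. Leave alone.
- pencil: Black mechanical pencil, 126 mm long, 9 mm thick, lying on the desk beyond the carousel; origin under its middle, x along it. Leave alone.

How it is judged:
By the outcome, as a careful person would: the job done as asked, in the order asked, and still so for the second after the job is handed in, with the robot touching nothing.
It also fails if it takes over 67 s, if anything falls off the work surface, if the arm or the gripper's body presses on something with over 40 N, if the wrist force passes 120 N, or if a joint passes its speed limit or range.

ROBOT

A 6-joint arm with a two-finger parallel gripper is mounted at the origin on the work surface. World frame = base frame: x ahead of the robot, y to its left, z up, the work surface at z = 0. Lengths are in m, angles in rad, forces in N, time in s.
With the tool pointing down it reaches from about 0.35 to 0.975 m from the base axis. Payload 4.9 kg.
Tool frame: the origin (TCP) lies between the finger pads, 19 mm behind the fingertips; this is the grasp point; y points along the fingers, x is the direction in which the jaws open and shut, and the axes are right-handed (so a half turn about y gives the same grasp; the last joint's range is limited). The gripper opens to 85 mm and grips with 20 to 120 N. Pads are 22 mm wide; open, the fingers measure 114 mm over their backs; the gripper's body (76 mm by 85 mm) begins 54 mm behind the grasp point. The pads swing forward as they close: fully open they stand 13 mm farther back than shut.
Start: joints at [-1.253, 0.053, 1.613, -0, 1.476, -0.119], TCP at [0.264, -0.566, 0.25] pointing down, gripper open.
Joint ranges: [-3.01, 3.01], [-1.01, 2.22], [0.06, 2.58], [-1.02, 4.17], [0.09, 2.62], [-3.14, 3.14]. Speed limits (rad/s): [2.57, 2.57, 3.14, 3.14, 3.14, 3.14].

INTERFACE

Orientations are given as a unit quaternion [w, x, y, z].
In Python, from plant import manip gives the robot as it stands.
- The arm moves only by the tool drive_tool, never from a script. Its argument "motion" is a list of rows, each a list of 3 entries, a list of its own where there are three numbers: the shift along the tool's x, y, z in units of 25 mm (1.0 is 25 mm), then the turn, a rotation vector about the tool's x, y, z in units of 5 degrees (1.0 is 5 degrees), then the closure, from -1 (fully open) to 1 (shut). A call has 1 to 12 rows; each row shifts and turns the commanded pose from where the row before left it, along the tool's axes as they then stand; what a row does not reach is not made up. A row lasts 1/10 s, in which the tool goes at most 50 mm and 8.59 degrees, less where a joint would pass 70% of its speed; a pose out of reach is approached as far as the arm can. A call is refused whole if a number of a shift passes 1 or a number of a turn 1, either way. A call with a gripper value outside its range is refused whole. The fingers move at their own pace and stop on an object; the grip force is fixed at half the most. Time passes only in rows, so rows that do not move let the fingers close. It gives the time, the measured TCP pose, the force and the opening at its end, in the units of the state.
- manip.state(): the state, without advancing time (a new reading comes with each control period).
- manip.grab_frame(name): name is "scene" or "top" or "wrist"; returns a dict with "img" (420x560x3 uint8, blue, green, red), "range_z" (420x560 float32, m along the optical axis (not along the pixel's ray), 0 where there is no reading), "camera_matrix" (3x3 intrinsics, pixels), "k1" (the pictures are not rectified: a ray, as slopes to the right and down, at radius r is drawn at 1 + k1 r^2 times it, then the intrinsics apply), "world_from_camera" (4x4, takes a point from camera to world coordinates); the wrist camera has in their place "T_tool_cam" (4x4, takes a point from camera to tool coordinates, whose origin is the TCP and whose axes are the tool frame's). Camera axes: x right, y down, z forward; pixel columns grow to the right and rows downward; lengths in m; the calibration is good to about 2 mm. A picture is of the moment at which its call begins: read the wrist's pose just before it.
- manip.job_done(): hands the job in, once; it reports no verdict.
The state is a dict: "time": time; "joint_pos": joint angles; "joint_vel": joint speeds; "joint_efforts": joint torques, N m; "tool_pos": TCP position; "tool_rot": TCP orientation; "contact_force": force on the tool from outside, world axes, zero at the start; "ft_torque": the same for the moment, N m; "gripper_width": opening from 0.0 (shut) to 1.0 (fully open).
Only numpy, scipy, OpenCV 4.12 (cv2) and the standard library are available. Lean on these libraries where they do the work, as an engineer would, in place of code of your own. Each camera call takes 0.05 s, during which the arm holds its last target. There are 200 camera calls.

## Working session

There is one attempt and no reset: what is moved stays moved. The work goes in short steps, Python scripts to look and compute and a tool call to move; the robot and the scene stay as the last step left them, time stands still between calls to the robot, and variables do not carry over. Pictures are saved under pics/ and viewed, about 8 in all and at most 12, crops included, and the job is handed in when it is done.

Besides the shell and the picture viewer there is one more tool, called after "Call:" in YAML: its name, and indented under it one key for each argument. drive_tool: Moves the arm, as the interface text tells. Its arguments: {"type":"object","properties":{"motion":{"type":"array","items":{"type":"array"}}},"required":["motion"]}

```bash
ls; mkdir -p pics
cat > h.py <<'E'
import numpy as np, cv2
from plant import manip
def pix2world(f,u,v,z):
    K=f["camera_matrix"];T=f["world_from_camera"]
    d=np.array([(u-K[0][2])/K[0][0],(v-K[1][2])/K[1][1]]);s=d.copy()
    for _ in range(20): s=d/(1+f["k1"]*(s@s))
    r=T[:3,:3]@np.array([s[0],s[1],1]);o=T[:3,3]
    return o+r*(z-o[2])/r[2]
def depthpts(f):
    K=np.array(f["camera_matrix"]);h,w=f["range_z"].shape
    u,v=np.meshgrid(np.arange(w),np.arange(h))
    d=np.stack([(u-K[0,2])/K[0,0],(v-K[1,2])/K[1,1]],-1);s=d.copy()
    for _ in range(20): s=d/(1+f["k1"]*(s**2).sum(-1,keepdims=True))
    z=f["range_z"][...,None]
    p=np.concatenate([s*z,z],-1)
    return p@f["world_from_camera"][:3,:3].T+f["world_from_camera"][:3,3]
E
python3 - <<'E'
from h import *
s=manip.state();print(s)
a=manip.grab_frame("scene");b=manip.grab_frame("top")
np.savez("f0.npz",**{k:b[k] for k in b})
print(b["world_from_camera"],b["camera_matrix"],b["k1"])
cv2.imwrite("pics/scene0.png",a["img"]);cv2.imwrite("pics/top0.png",b["img"])
p=depthpts(b)
m=(p[...,2]>.135)&(p[...,2]<.155)&(b["range_z"]>0)
n,l,st,c=cv2.connectedComponentsWithStats(m.astype(np.uint8))
for i in range(1,n):
    if st[i,4]>5: print(st[i],c[i],p[l==i].mean(0))
E
```

```text
pics
{'time': 0.0, 'joint_pos': array([-1.25299173e+00,  5.33660580e-02,  1.61430033e+00,  3.58456330e-05,
        1.47601144e+00, -1.18997473e-01]), 'joint_vel': array([-9.08935146e-04, -1.66590195e-03, -2.59735016e-04,  8.04210159e-04,
       -2.36985014e-04, -1.05696624e-05]), 'joint_efforts': array([-1.36264807e-03, -3.93678117e+01, -3.70178640e+01, -2.14843853e-04,
        7.01169643e-03,  6.19955287e-06]), 'tool_pos': array([ 0.26422735, -0.56574973,  0.2487535 ]), 'tool_rot': array([ 0.5969328 , -0.59597931,  0.38035139, -0.37922647]), 'contact_force': array([ 0.25701696, -0.56498104, -0.05527745]), 'ft_torque': array([-0.01944828,  0.03308885,  0.03053276]), 'gripper_width': 0.9956823387514321}
[[ 0.00268582 -0.99808448  0.06180745  0.56769326]
 [-0.99990009 -0.00353819 -0.01368538  0.05812585]
 [ 0.01387785 -0.06176452 -0.99799426  0.96876663]
 [ 0.          0.          0.          1.        ]] [[413.78580701   0.         271.70501219]
 [  0.         413.78580701 209.76668112]
 [  0.           0.           1.        ]] 0.01515591206618249
[249 230  10  11  90] [253.53333333 235.06666667] [0.56824381 0.0827571  0.14589092]
```

View pics/top0.png

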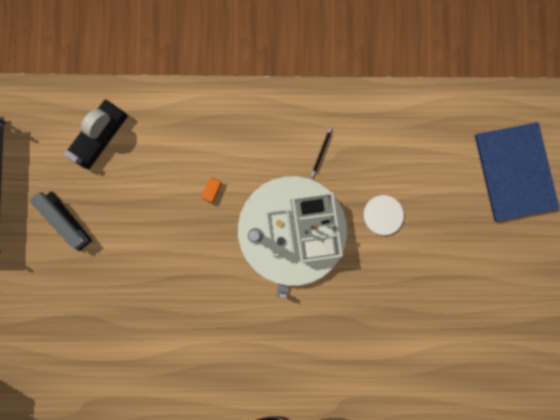

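View pics/scene0.png

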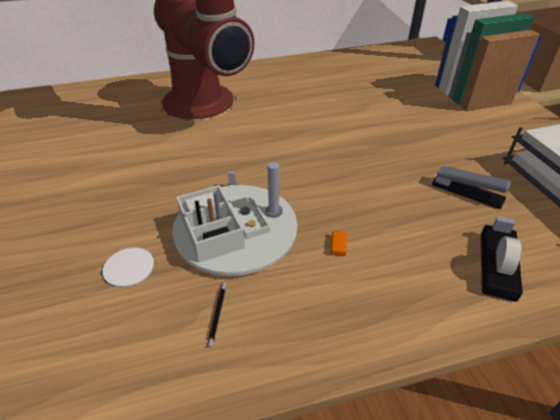

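The top view shows the platter at about (292,231), the post top at (255,236) on the left (+y), and the tab at (283,292) on the robot side. The eraser is at (211,190), the coaster at (384,215) and the pencil at (322,153). The scene view agrees. Next I'll measure the centre and the tab.

Run:
```python
from h import *
f=dict(np.load("f0.npz")); p=depthpts(f); z=p[...,2]
m=((z>.019)&(z<.033)).astype(np.uint8); m[:, :200]=0; m[:,360:]=0;m[:150]=0;m[280:]=0
# rim: platter mask outer hull
hs=np.argwhere(m>0)[:,::-1].astype(np.int32)
h=cv2.convexHull(hs)[:,0].astype(float)
w=np.array([pix2world(f,u,v,.026)[:2] for u,v in h])
A=np.c_[2*w,np.ones(len(w))];x=np.linalg.lstsq(A,(w**2).sum(1),rcond=None)[0]
R=np.sqrt(x[2]+x[:2]@x[:2]);C=x[:2];print("platter",C,R,"res",np.abs(np.hypot(*(w-C).T)-R).max())
q=p[(z>.038)&(z<.052)]; d=np.hypot(*(q[:,:2]-C).T)
t=q[(d>.135)&(d<.16)];print("tab",len(t),t.mean(0),np.hypot(*(t.mean(0)[:2]-C)))
g=np.array([.56824,.08276]);print("post by depth",g,np.hypot(*(g-C)))
g2=pix2world(f,253.5+0,235.07,.146)[:2];print(g2)
a=lambda v:np.degrees(np.arctan2(v[1],v[0]))
print("ang tab",a(t.mean(0)[:2]-C),"grip",a(g-C))
```

```text
platter [0.5971274  0.03353773] 0.1473698761832355 res 0.03941990997772224
tab 33 [ 0.49751015 -0.04611684  0.04519395] 0.1275478228175534
post by depth [0.56824 0.08276] 0.05707287672799085
[0.56823575 0.08282106]
ang tab -141.3539489012671 grip 120.40767701362056
```

The 147 mm radius is wrong (it should be 125), so outliers got into the rim mask. I'll use a colour mask with a robust fit instead.

Run:
```python
from h import *
from scipy.optimize import least_squares
f=dict(np.load("f0.npz")); p=depthpts(f); z=p[...,2]
hsv=cv2.cvtColor(f["img"],cv2.COLOR_BGR2HSV)
m=((hsv[...,1]<70)&(hsv[...,2]>100)).astype(np.uint8);print(hsv[265,270],hsv[200,270],hsv[310,290])
cs,_=cv2.findContours(m,cv2.RETR_EXTERNAL,cv2.CHAIN_APPROX_NONE)
c=max([c for c in cs if cv2.pointPolygonTest(c,(270,262),False)>=0],key=cv2.contourArea)[:,0]
w=np.array([pix2world(f,u,v,.026)[:2] for u,v in c])
r=least_squares(lambda x:np.hypot(w[:,0]-x[0],w[:,1]-x[1])-x[2],[.58,.02,.125],loss="soft_l1",f_scale=.001)
C=r.x[:2];print("platter",r.x,len(c),np.median(abs(r.fun)))
# tab
roi=np.zeros_like(m);roi[284:300,272:296]=1
q=p[(roi>0)&(z>.036)&(z<.055)];t=q.mean(0);print("tab",len(q),t,np.hypot(*(t[:2]-C)))
g=np.array([.56824,.08276]);print(np.hypot(*(g-C)))
a=lambda v:np.degrees(np.arctan2(v[1],v[0]))
print("ang tab",a(t[:2]-C),"grip",a(g-C))
```

```text
[ 35  24 205] [ 35  24 204] [ 16 119 173]
platter [ 0.5794814  -0.00142985  0.12438122] 334 0.0006745722912547686
tab 32 [0.43717765 0.02131848 0.04504521] 0.14411052598262689
0.08493703474013573
ang tab 170.91768157434427 grip 97.60540120686139
```

```bash
cat >> h.py <<'E'
from scipy.spatial.transform import Rotation as Ro
C=np.array([.5795,-.0014]); HOME=171.0
def Rt(s): 
    q=s["tool_rot"];return Ro.from_quat([q[1],q[2],q[3],q[0]]).as_matrix()
E
python3 - <<'E'
from h import *
s=manip.state();R=Rt(s);print(R.round(3))
print("yaw x",np.degrees(np.arctan2(R[1,0],R[0,0])))
g=np.array([.5682,.0828,.25]);print("to grip, tool units",R.T@(g-s["tool_pos"])/.025)
E
```

```text
[[ 0.423 -0.001  0.906]
 [-0.906  0.002  0.423]
 [-0.002 -1.     0.   ]]
yaw x -64.9749678434996
to grip, tool units [-1.83651929e+01 -4.65968888e-03  2.19922284e+01]
```

Call:
drive_tool:
  motion:
    - [[-0.5, 0, 0.6], [0, 0, 0], -1]
    - [[-0.8, 0, 1], [0, 0, 0], -1]
    - [[-0.85, 0, 1], [0, 0, 0], -1]
    - [[-0.85, 0, 1], [0, 0, 0], -1]
    - [[-0.85, 0, 1], [0, 0, 0], -1]
    - [[-0.85, 0, 1], [0, 0, 0], -1]
    - [[-0.85, 0, 1], [0, 0, 0], -1]
    - [[-0.85, 0, 1], [0, 0, 0], -1]
    - [[-0.85, 0, 1], [0, 0, 0], -1]
    - [[-0.85, 0, 1], [0, 0, 0], -1]
    - [[-0.85, 0, 1], [0, 0, 0], -1]
    - [[-0.85, 0, 1], [0, 0, 0], -1]

```text
time: 1.3
tool_pos: [0.4236, -0.2193, 0.2496]
tool_rot: [0.597, -0.596, 0.38, -0.38]
contact_force: [1.0, -0.7, 0.1]
gripper_width: 1.0
```

Call:
drive_tool:
  motion:
    - [[-0.85, 0, 1], [0, 0, 0], -1]
    - [[-0.85, 0, 1], [0, 0, 0], -1]
    - [[-0.85, 0, 1], [0, 0, 0], -1]
    - [[-0.85, 0, 1], [0, 0, 0], -1]
    - [[-0.85, 0, 1], [0, 0, 0], -1]
    - [[-0.85, 0, 1], [0, 0, 0], -1]
    - [[-0.85, 0, 1], [0, 0, 0], -1]
    - [[-0.85, 0, 1], [0, 0, 0], -1]
    - [[-0.85, 0, 1], [0, 0, 0], -1]
    - [[-0.7, 0, 0.9], [0, 0, 0], -1]
    - [[-0.25, 0, 0.5], [0, 0, 0], -1]
    - [[0, 0, 0], [0, 0, 0], -1]

```text
time: 2.5
tool_pos: [0.5681, 0.0845, 0.2496]
tool_rot: [-0.597, 0.597, -0.379, 0.379]
contact_force: [-0.2, -0.5, 0.1]
gripper_width: 0.998
```

Call:
drive_tool:
  motion:
    - [[0, 0, 0], [0, -1, 0], -1]
    - [[0, 0, 0], [0, -1, 0], -1]
    - [[0, 0, 0], [0, -1, 0], -1]
    - [[0, 0, 0], [0, -1, 0], -1]
    - [[0, 0, 0], [0, -1, 0], -1]
    - [[0, 0, 0], [0, -1, 0], -1]
    - [[0, 0, 0], [0, -1, 0], -1]
    - [[0, 0, 0], [0, -1, 0], -1]
    - [[0, 0, 0], [0, -1, 0], -1]
    - [[0, 0, 0], [0, -1, 0], -1]
    - [[0, 0, 0], [0, -1, 0], -1]
    - [[0, 0, 0], [0, -1, 0], -1]

```text
time: 3.7
tool_pos: [0.5675, 0.0818, 0.2499]
tool_rot: [-0.706, 0.707, -0.03, 0.03]
contact_force: [0.1, -0.2, 0.2]
gripper_width: 0.998
```

Call:
drive_tool:
  motion:
    - [[0, 0, 0], [0, -1, 0], -1]
    - [[0, 0, 0], [0, -1, 0], -1]
    - [[0, 0, 0], [0, -1, 0], -1]
    - [[0, 0, 0], [0, -1, 0], -1]
    - [[0, 0, 0], [0, -1, 0], -1]
    - [[0, 0, 0], [0, -1, 0], -1]
    - [[0, 0, 0], [0, -1, 0], -1]
    - [[0, 0, 0], [0, -1, 0], -1]
    - [[0, 0, 0], [0, -1, 0], -1]
    - [[0, 0, 0], [0, -1, 0], -1]
    - [[0, 0, 0], [0, -1, 0], -1]
    - [[0, 0, 0], [0, 0, 0], -1]

```text
time: 4.9
tool_pos: [0.5676, 0.082, 0.2499]
tool_rot: [-0.641, 0.641, 0.298, -0.299]
contact_force: [0.2, -0.4, -1.0]
gripper_width: 0.999
```

```bash
cat >> h.py <<'E'
def wristpost(save=None,z0=.139,z1=.153):
    s=manip.state();f=manip.grab_frame("wrist");T=np.eye(4);T[:3,:3]=Rt(s);T[:3,3]=s["tool_pos"]
    f["world_from_camera"]=T@np.array(f["T_tool_cam"])
    if save: cv2.imwrite(save,f["img"])
    return s,f,depthpts(f)
E
python3 - <<'E'
from h import *
s,f,p=wristpost("pics/w0.png")
R=Rt(s);print("yaw",np.degrees(np.arctan2(R[1,0],R[0,0])),np.array(f["T_tool_cam"]).round(3),f["camera_matrix"],s["tool_pos"])
z=p[...,2];m=(z>.139)&(z<.153)&(f["range_z"]>0)
n,l,st,c=cv2.connectedComponentsWithStats(m.astype(np.uint8))
for i in range(1,n):
    if st[i,4]>30:
        q=p[l==i];print(st[i],q.mean(0),np.hypot(*(q.mean(0)[:2]-C)),np.ptp(q,0))
E
```

```text
yaw 49.93504964066032 [[ 1.     0.001  0.    -0.   ]
 [-0.    -0.318  0.948 -0.124]
 [ 0.001 -0.948 -0.318  0.082]
 [ 0.     0.     0.     1.   ]] [[370.67904351   0.         283.72517644]
 [  0.         370.67904351 214.64362008]
 [  0.           0.           1.        ]] [0.56756779 0.08199167 0.24994391]
[267 205  33  33 851] [0.56638663 0.08222543 0.14535192] 0.08464734738048413 [0.02108173 0.02131366 0.00937861]
```

View pics/w0.png

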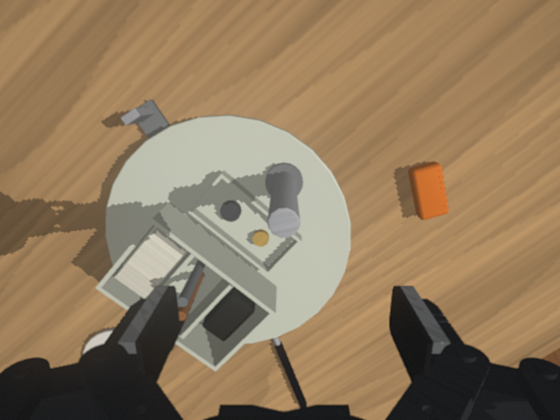

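The wrist view shows the post top at (284,221), the tab at about (130,115) upper left, the platter rim, and the fingers at the bottom. I'll refit the centre and tab from this view.

Run:
```python
from h import *
from scipy.optimize import least_squares
s,f,p=wristpost(); z=p[...,2]
hsv=cv2.cvtColor(f["img"],cv2.COLOR_BGR2HSV)
m=((hsv[...,1]<70)&(hsv[...,2]>90)).astype(np.uint8);m[300:]=0
cs,_=cv2.findContours(m,cv2.RETR_EXTERNAL,cv2.CHAIN_APPROX_NONE)
c=max([c for c in cs if cv2.pointPolygonTest(c,(330,220),False)>=0],key=cv2.contourArea)[:,0]
c=c[(c[:,1]<290)]
w=np.array([pix2world(f,u,v,.026)[:2] for u,v in c])
r=least_squares(lambda x:np.hypot(w[:,0]-x[0],w[:,1]-x[1])-x[2],[.58,0,.125],loss="soft_l1",f_scale=.001)
Cw=r.x[:2];print(r.x,np.median(abs(r.fun)))
roi=np.zeros(z.shape,bool);roi[90:140,100:180]=1
q=p[roi&(z>.042)&(z<.05)];t=q.mean(0);print("tab",len(q),t,np.ptp(q,0),np.hypot(*(t[:2]-Cw)))
for c0 in (Cw,C): v=t[:2]-c0;print(np.degrees(np.arctan2(v[1],v[0])))
```

```text
[ 0.57767134 -0.00083491  0.12317077] 0.0010447053608147808
tab 193 [0.43571156 0.02061111 0.04534673] [0.0096461  0.01713281 0.00581717] 0.14357057429882011
171.40922519653006
171.29673385438602
```

Call:
drive_tool:
  motion:
    - [[0, 0.5, 0], [0, 0, 0], -1]
    - [[0, 0.8, 0], [0, 0, 0], -1]
    - [[0, 0.8, 0], [0, 0, 0], -1]
    - [[0, 0.8, 0], [0, 0, 0], -1]
    - [[0, 0.8, 0], [0, 0, 0], -1]
    - [[0, 0.8, 0], [0, 0, 0], -0.5]
    - [[0, 0.5, 0], [0, 0, 0], 0]
    - [[0, 0, 0], [0, 0, 0], 0.2]
    - [[0, 0, 0], [0, 0, 0], 0.2]

```text
time: 5.9
tool_pos: [0.5682, 0.0831, 0.125]
tool_rot: [0.641, -0.641, -0.299, 0.299]
contact_force: [0.9, 0.5, 0.3]
gripper_width: 0.403
```

```bash
cat >> h.py <<'E'
C=np.array([.5785,-.001]); HOME=171.3
def measure(save=None):
    s,f,p=wristpost(save);R=Rt(s);z=p[...,2]
    q=(p-s["tool_pos"])@R
    d=np.hypot(p[...,0]-C[0],p[...,1]-C[1])
    m=((z>.139)&(z<.153)&(f["range_z"]>0)&(abs(d-.085)<.025)&(abs(q[...,0])<.033)&(abs(q[...,2])<.04)).astype(np.uint8)
    n,l,st,c=cv2.connectedComponentsWithStats(m)
    i=1+np.argmax(st[1:,4]);a=p[l==i].mean(0);rel=(a-s["tool_pos"])@R
    ang=lambda v:np.degrees(np.arctan2(v[1],v[0]))%360
    tv=s["tool_pos"][:2]-C
    print("t %.3f n %d post %s r %.4f ang %.2f | tcp %s r %.4f ang %.2f yaw %.1f | rel mm x %.1f z %.1f | w %.3f F %s"%(s["time"],st[i,4],a.round(4),np.hypot(*(a[:2]-C)),ang(a[:2]-C),s["tool_pos"].round(4),np.hypot(*tv),ang(tv),ang(R[:2,0]),*(rel[[0,2]]*1e3),s["gripper_width"],s["contact_force"].round(1)))
    return ang(a[:2]-C)
E
python3 - <<'E'
from h import *
measure("pics/w1.png")
E
```

```text
t 5.900 n 3216 post [0.5656 0.0829 0.145 ] r 0.0849 ang 98.75 | tcp [0.5682 0.0831 0.125 ] r 0.0848 ang 96.98 yaw 50.0 | rel mm x -1.8 z 1.9 | w 0.403 F [0.9 0.5 0.3]
```

View pics/w1.png

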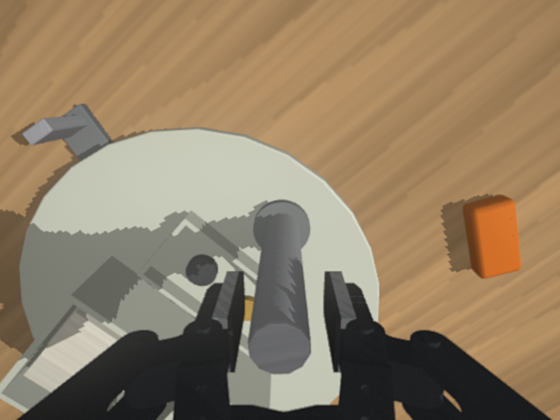

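```bash
cat >> h.py <<'E'
def plan(angs,yaws,clos,start=None,Rr=.085,lim=None):
    """angs: target TCP angles (deg) after each row; yaws: tool x yaw after each row"""
    s=manip.state();R=Rt(s);p=s["tool_pos"][:2].copy();y=np.degrees(np.arctan2(R[1,0],R[0,0]))
    dz=0.125-s["tool_pos"][2];out=[]
    for k,(a,yn,c) in enumerate(zip(angs,yaws,clos)):
        q=C+Rr*np.array([np.cos(np.radians(a)),np.sin(np.radians(a))]);d=q-p
        c0,s0=np.cos(np.radians(y)),np.sin(np.radians(y))
        sh=np.array([d@[c0,s0],0,d@[-s0,c0]])/.025; sh=np.clip(sh.round(2),-1,1)
        t=np.clip(round(-((yn-y+180)%360-180)/5,2),-1,1)
        out.append([[float(v) for v in sh],[0,float(t),0],c])
        w=sh*.025; p=p+w[0]*np.array([c0,s0])+w[2]*np.array([-s0,c0]); y-=5*t
    print(str(out))
E
python3 - <<'E'
from h import *
al=1.7;t=np.arange(1,13)*.1
plan(97+np.degrees(.5*al*t**2),[50]*12,[.2]*12)
# release + ride 5 rows, nominal decay from w=1.95
E
```

```text
[[[-0.03, 0.0, 0.05], [0, 0.0, 0], 0.2], [[-0.06, 0.0, 0.05], [0, 0.0, 0], 0.2], [[-0.12, 0.0, 0.1], [0, 0.0, 0], 0.2], [[-0.16, 0.0, 0.12], [0, 0.0, 0], 0.2], [[-0.22, 0.0, 0.14], [0, 0.0, 0], 0.2], [[-0.28, 0.0, 0.15], [0, 0.0, 0], 0.2], [[-0.34, 0.0, 0.14], [0, 0.0, 0], 0.2], [[-0.42, 0.0, 0.12], [0, 0.0, 0], 0.2], [[-0.49, 0.0, 0.06], [0, 0.0, 0], 0.2], [[-0.55, 0.0, -0.01], [0, 0.0, 0], 0.2], [[-0.59, 0.0, -0.11], [0, 0.0, 0], 0.2], [[-0.62, 0.0, -0.24], [0, 0.0, 0], 0.2]]
```

Call:
drive_tool:
  motion:
    - [[-0.03, 0, 0.05], [0, 0, 0], 0.2]
    - [[-0.06, 0, 0.05], [0, 0, 0], 0.2]
    - [[-0.12, 0, 0.1], [0, 0, 0], 0.2]
    - [[-0.16, 0, 0.12], [0, 0, 0], 0.2]
    - [[-0.22, 0, 0.14], [0, 0, 0], 0.2]
    - [[-0.28, 0, 0.15], [0, 0, 0], 0.2]
    - [[-0.34, 0, 0.14], [0, 0, 0], 0.2]
    - [[-0.42, 0, 0.12], [0, 0, 0], 0.2]
    - [[-0.49, 0, 0.06], [0, 0, 0], 0.2]
    - [[-0.55, 0, -0.01], [0, 0, 0], 0.2]
    - [[-0.59, 0, -0.11], [0, 0, 0], 0.2]
    - [[-0.62, 0, -0.24], [0, 0, 0], 0.2]

```text
time: 7.15
tool_pos: [0.494, 0.0169, 0.125]
tool_rot: [-0.641, 0.641, 0.299, -0.299]
contact_force: [0.5, -1.0, 1.1]
gripper_width: 0.403
```

Run:
```python
from h import *
s=manip.state();v=s["tool_pos"][:2]-C;a0=np.degrees(np.arctan2(v[1],v[0]));print(a0,np.hypot(*v),s["contact_force"],s["gripper_width"])
t=np.arange(1,7)*.1;w0=1.92
# post at roughly a0-4 deg, recentre over the rows
post=a0-4+np.degrees((w0+1.667)/.0645*(1-np.exp(-.0645*t))-1.667*t)
tcp=post+4*np.array([.9,.6,.4,.2,.1,.1])+np.array([0,0,0,1,2,2])
print(post)
plan(tcp,[50]*6,[-.6]*6)
```

```text
168.01824515284991 0.08633276893607625 [ 0.5294268  -0.97073732  1.0645988 ] 0.4028015896891672
[174.9528969  185.75584009 196.42792149 206.96998245 217.3828589
 227.66738141]
[[[-0.5, 0.0, -0.39], [0, 0.01, 0], -0.6], [[-0.41, 0.0, -0.39], [0, -0.0, 0], -0.6], [[-0.35, 0.0, -0.47], [0, -0.0, 0], -0.6], [[-0.29, 0.0, -0.57], [0, -0.0, 0], -0.6], [[-0.17, 0.0, -0.63], [0, -0.0, 0], -0.6], [[-0.06, 0.0, -0.6], [0, -0.0, 0], -0.6]]
```

Call:
drive_tool:
  motion:
    - [[-0.5, 0, -0.39], [0, 0, 0], -0.6]
    - [[-0.41, 0, -0.39], [0, 0, 0], -0.6]
    - [[-0.35, 0, -0.47], [0, 0, 0], -0.6]
    - [[-0.29, 0, -0.57], [0, 0, 0], -0.6]
    - [[-0.17, 0, -0.63], [0, 0, 0], -0.6]
    - [[-0.06, 0, -0.6], [0, 0, 0], -0.6]

```text
time: 7.75
tool_pos: [0.5257, -0.0665, 0.125]
tool_rot: [-0.641, 0.641, 0.299, -0.299]
contact_force: [0.1, 0.7, 0.1]
gripper_width: 0.798
```

Run:
```python
from h import *
measure()
print(manip.state()["tool_pos"])
```

```text
t 7.750 n 3223 post [ 0.5234 -0.0666  0.145 ] r 0.0857 ang 229.95 | tcp [ 0.5257 -0.0665  0.125 ] r 0.0841 ang 231.12 yaw 50.0 | rel mm x -1.6 z 1.7 | w 0.798 F [0.1 0.7 0.1]
[ 0.5272496  -0.06767772  0.12546611]
```

```bash
cat >> h.py <<'E'
def ride(p0,w0,n,yaws=None,lead=1,k=.0645,clo=-.6,dt0=.05):
    """post angle p0 (deg) & speed w0 at the picture; now dt0 later; n rows"""
    c=1.667;f=lambda t:p0+np.degrees((w0+c)/k*(1-np.exp(-k*t))-c*t)
    t=dt0+np.arange(1,n+1)*.1;L=np.linspace(0,lead,n)
    y=yaws if yaws is not None else [50]*n
    print("pred end %.2f w %.3f"%(f(t[-1]),(w0+c)*np.exp(-k*t[-1])-c))
    plan(f(t)+L,y,[clo]*n)
E
python3 - <<'E'
from h import *
ride(229.95,1.87,6)
E
```

```text
pred end 296.87 w 1.725
[[[0.09, 0.0, -0.79], [0, -0.01, 0], -0.6], [[0.23, 0.0, -0.58], [0, -0.0, 0], -0.6], [[0.33, 0.0, -0.53], [0, -0.0, 0], -0.6], [[0.41, 0.0, -0.46], [0, -0.0, 0], -0.6], [[0.49, 0.0, -0.37], [0, -0.0, 0], -0.6], [[0.53, 0.0, -0.28], [0, -0.0, 0], -0.6]]
```

Call:
drive_tool:
  motion:
    - [[0.09, 0, -0.79], [0, 0, 0], -0.6]
    - [[0.23, 0, -0.58], [0, 0, 0], -0.6]
    - [[0.33, 0, -0.53], [0, 0, 0], -0.6]
    - [[0.41, 0, -0.46], [0, 0, 0], -0.6]
    - [[0.49, 0, -0.37], [0, 0, 0], -0.6]
    - [[0.53, 0, -0.28], [0, 0, 0], -0.6]

```text
time: 8.4
tool_pos: [0.617, -0.0736, 0.1246]
tool_rot: [0.641, -0.641, -0.299, 0.299]
contact_force: [-1.2, 0.2, -0.1]
gripper_width: 0.806
```

Run:
```python
from h import *
a=measure()
w=np.radians(a-229.95)/.65;print("mean w",w,"now ~",w-.075)
ride(a,w-.075,9)
```

```text
t 8.400 n 3195 post [ 0.6157 -0.0771  0.145 ] r 0.0847 ang 296.09 | tcp [ 0.617  -0.0736  0.1246] r 0.0822 ang 297.92 yaw 50.0 | rel mm x -3.5 z -1.3 | w 0.806 F [-1.2  0.2 -0.1]
mean w 1.7758567075885288 now ~ 1.7008567075885288
pred end 383.16 w 1.501
[[[0.61, 0.0, -0.28], [0, 0.01, 0], -0.6], [[0.57, 0.0, -0.05], [0, 0.0, 0], -0.6], [[0.56, 0.0, 0.05], [0, 0.0, 0], -0.6], [[0.54, 0.0, 0.14], [0, 0.0, 0], -0.6], [[0.5, 0.0, 0.22], [0, 0.0, 0], -0.6], [[0.46, 0.0, 0.29], [0, 0.0, 0], -0.6], [[0.39, 0.0, 0.36], [0, 0.0, 0], -0.6], [[0.34, 0.0, 0.41], [0, 0.0, 0], -0.6], [[0.26, 0.0, 0.45], [0, 0.0, 0], -0.6]]
```

Call:
drive_tool:
  motion:
    - [[0.61, 0, -0.28], [0, 0, 0], -0.6]
    - [[0.57, 0, -0.05], [0, 0, 0], -0.6]
    - [[0.56, 0, 0.05], [0, 0, 0], -0.6]
    - [[0.54, 0, 0.14], [0, 0, 0], -0.6]
    - [[0.5, 0, 0.22], [0, 0, 0], -0.6]
    - [[0.46, 0, 0.29], [0, 0, 0], -0.6]
    - [[0.39, 0, 0.36], [0, 0, 0], -0.6]
    - [[0.34, 0, 0.41], [0, 0, 0], -0.6]
    - [[0.26, 0, 0.45], [0, 0, 0], -0.6]

```text
time: 9.35
tool_pos: [0.6529, 0.0342, 0.125]
tool_rot: [0.641, -0.641, -0.299, 0.299]
contact_force: [0.2, 0.0, 0.2]
gripper_width: 0.801
```

Run:
```python
from h import *
a=measure();a+=360*(a<200)
w=np.radians(a-296.09)/.95;print("mean w",w,"now ~",w-.1)
ride(a,w-.1,10)
```

```text
t 9.350 n 3142 post [0.6558 0.0322 0.145 ] r 0.0841 ang 23.27 | tcp [0.6529 0.0342 0.125 ] r 0.0823 ang 25.33 yaw 50.0 | rel mm x 0.3 z -3.5 | w 0.801 F [0.2 0.  0.2]
mean w 1.6015764250560915 now ~ 1.5015764250560915
pred end 467.29 w 1.294
[[[0.28, 0.0, 0.49], [0, 0.02, 0], -0.6], [[0.08, 0.0, 0.49], [0, 0.0, 0], -0.6], [[0.01, 0.0, 0.5], [0, 0.0, 0], -0.6], [[-0.06, 0.0, 0.48], [0, 0.0, 0], -0.6], [[-0.12, 0.0, 0.47], [0, 0.0, 0], -0.6], [[-0.19, 0.0, 0.43], [0, 0.0, 0], -0.6], [[-0.24, 0.0, 0.41], [0, 0.0, 0], -0.6], [[-0.3, 0.0, 0.36], [0, 0.0, 0], -0.6], [[-0.33, 0.0, 0.31], [0, 0.0, 0], -0.6], [[-0.36, 0.0, 0.26], [0, 0.0, 0], -0.6]]
```

Run:
```python
from h import *
ride(383.27,1.50,10,yaws=50-4*np.arange(1,11))
print(manip.state()["joint_pos"].round(2))
```

```text
pred end 467.20 w 1.293
[[[0.28, 0.0, 0.48], [0, 0.82, 0], -0.6], [[0.05, 0.0, 0.5], [0, 0.8, 0], -0.6], [[-0.06, 0.0, 0.5], [0, 0.8, 0], -0.6], [[-0.16, 0.0, 0.46], [0, 0.8, 0], -0.6], [[-0.25, 0.0, 0.41], [0, 0.8, 0], -0.6], [[-0.32, 0.0, 0.35], [0, 0.8, 0], -0.6], [[-0.39, 0.0, 0.26], [0, 0.8, 0], -0.6], [[-0.42, 0.0, 0.19], [0, 0.8, 0], -0.6], [[-0.45, 0.0, 0.08], [0, 0.8, 0], -0.6], [[-0.45, 0.0, 0.0], [0, 0.8, 0], -0.6]]
[-0.06  0.22  1.64  0.    1.28 -0.93]
```

Call:
drive_tool:
  motion:
    - [[0.28, 0, 0.48], [0, 0.8, 0], -0.6]
    - [[0.05, 0, 0.5], [0, 0.8, 0], -0.6]
    - [[-0.06, 0, 0.5], [0, 0.8, 0], -0.6]
    - [[-0.16, 0, 0.46], [0, 0.8, 0], -0.6]
    - [[-0.25, 0, 0.41], [0, 0.8, 0], -0.6]
    - [[-0.32, 0, 0.35], [0, 0.8, 0], -0.6]
    - [[-0.39, 0, 0.26], [0, 0.8, 0], -0.6]
    - [[-0.42, 0, 0.19], [0, 0.8, 0], -0.6]
    - [[-0.45, 0, 0.08], [0, 0.8, 0], -0.6]
    - [[-0.45, 0, 0.0], [0, 0.8, 0], -0.6]

```text
time: 10.4
tool_pos: [0.5523, 0.0769, 0.125]
tool_rot: [-0.704, 0.705, 0.061, -0.061]
contact_force: [-0.3, -0.2, 0.7]
gripper_width: 0.805
```

Run:
```python
from h import *
a=measure();a+=360
w=np.radians(a-383.27)/1.05;print("mean w",w,"now ~",w-.105)
ride(a,w-.105,10,yaws=10-4*np.arange(1,11))
```

```text
t 10.400 n 3252 post [0.5566 0.0815 0.145 ] r 0.0854 ang 104.85 | tcp [0.5523 0.0769 0.125 ] r 0.0822 ang 108.57 yaw 9.9 | rel mm x 5.0 z 3.8 | w 0.805 F [-0.3 -0.2  0.7]
mean w 1.356015255604482 now ~ 1.251015255604482
pred end 534.30 w 1.060
[[[-0.36, 0.0, 0.02], [0, 0.75, 0], -0.6], [[-0.39, 0.0, -0.16], [0, 0.8, 0], -0.6], [[-0.34, 0.0, -0.23], [0, 0.8, 0], -0.6], [[-0.29, 0.0, -0.29], [0, 0.8, 0], -0.6], [[-0.23, 0.0, -0.33], [0, 0.8, 0], -0.6], [[-0.15, 0.0, -0.36], [0, 0.8, 0], -0.6], [[-0.09, 0.0, -0.38], [0, 0.8, 0], -0.6], [[-0.02, 0.0, -0.38], [0, 0.8, 0], -0.6], [[0.05, 0.0, -0.37], [0, 0.8, 0], -0.6], [[0.12, 0.0, -0.35], [0, 0.8, 0], -0.6]]
```

Call:
drive_tool:
  motion:
    - [[-0.35, 0, 0.02], [0, 0.8, 0], -0.6]
    - [[-0.38, 0, -0.16], [0, 0.8, 0], -0.6]
    - [[-0.34, 0, -0.23], [0, 0.8, 0], -0.6]
    - [[-0.28, 0, -0.29], [0, 0.8, 0], -0.6]
    - [[-0.22, 0, -0.33], [0, 0.8, 0], -0.6]
    - [[-0.15, 0, -0.36], [0, 0.8, 0], -0.6]
    - [[-0.09, 0, -0.38], [0, 0.8, 0], -0.6]
    - [[-0.02, 0, -0.37], [0, 0.8, 0], -0.6]
    - [[0.05, 0, -0.37], [0, 0.8, 0], -0.6]
    - [[0.12, 0, -0.34], [0, 0.8, 0], -0.6]

```text
time: 11.45
tool_pos: [0.497, 0.0062, 0.1251]
tool_rot: [-0.683, 0.683, -0.183, 0.184]
contact_force: [0.2, 0.0, 1.1]
gripper_width: 0.802
```

Run:
```python
from h import *
a=measure();a+=360
w=np.radians(a-464.85)/1.05;print("mean w",w,"now ~",w-.11)
ride(a,w-.11,10,yaws=[-30]*10,lead=0)
```

```text
t 11.450 n 3204 post [0.4961 0.008  0.145 ] r 0.0829 ang 173.74 | tcp [0.497  0.0062 0.1251] r 0.0818 ang 174.92 yaw 329.9 | rel mm x -1.7 z 1.1 | w 0.802 F [0.2 0.  1.1]
mean w 1.1450450295379284 now ~ 1.0350450295379283
pred end 590.62 w 0.858
[[[0.08, 0.0, -0.42], [0, -0.04, 0], -0.6], [[0.2, 0.0, -0.27], [0, -0.0, 0], -0.6], [[0.22, 0.0, -0.26], [0, -0.0, 0], -0.6], [[0.24, 0.0, -0.22], [0, -0.0, 0], -0.6], [[0.25, 0.0, -0.2], [0, -0.0, 0], -0.6], [[0.27, 0.0, -0.17], [0, -0.0, 0], -0.6], [[0.27, 0.0, -0.14], [0, -0.0, 0], -0.6], [[0.29, 0.0, -0.11], [0, -0.0, 0], -0.6], [[0.29, 0.0, -0.09], [0, -0.0, 0], -0.6], [[0.28, 0.0, -0.06], [0, -0.0, 0], -0.6]]
```

Call:
drive_tool:
  motion:
    - [[0.08, 0, -0.42], [0, 0, 0], -0.6]
    - [[0.2, 0, -0.27], [0, 0, 0], -0.6]
    - [[0.22, 0, -0.26], [0, 0, 0], -0.6]
    - [[0.24, 0, -0.22], [0, 0, 0], -0.6]
    - [[0.25, 0, -0.2], [0, 0, 0], -0.6]
    - [[0.27, 0, -0.17], [0, 0, 0], -0.6]
    - [[0.27, 0, -0.14], [0, 0, 0], -0.6]
    - [[0.29, 0, -0.11], [0, 0, 0], -0.6]
    - [[0.29, 0, -0.09], [0, 0, 0], -0.6]
    - [[0.28, 0, -0.06], [0, 0, 0], -0.6]

```text
time: 12.5
tool_pos: [0.5252, -0.0657, 0.125]
tool_rot: [0.683, -0.683, 0.183, -0.183]
contact_force: [0.1, 0.1, 0.2]
gripper_width: 0.798
```

Run:
```python
from h import *
a=measure();a+=360
w=np.radians(a-533.74)/1.05;print("mean w",w,"now ~",w-.1)
w0=w-.1;k=.0645;c=1.667
t=.05+np.arange(1,13)*.1
post=a+np.degrees((w0+c)/k*(1-np.exp(-k*t))-c*t)
w=(w0+c)*np.exp(-k*t)-c
print(post.round(1),w.round(2))
# ride 4 rows, close while following with yaw along for 5 rows, then slow down
rate=np.array([1]*9+[.7,.4,.15])*np.degrees(w)*.1
tcp=post.copy()
for i in range(9,12): tcp[i]=tcp[i-1]+rate[i]
dy=np.where(np.arange(12)<4,0,rate);yaw=-30+np.cumsum(dy)
plan(tcp,yaw,[-.6]*4+[1]*8)
```

```text
t 12.500 n 3197 post [ 0.5268 -0.0664  0.1449] r 0.0834 ang 231.68 | tcp [ 0.5252 -0.0657  0.125 ] r 0.0838 ang 230.55 yaw 330.0 | rel mm x 1.7 z 0.2 | w 0.798 F [0.1 0.1 0.2]
mean w 0.9631226562622853 now ~ 0.8631226562622853
[599.  603.8 608.4 613.  617.5 621.9 626.2 630.4 634.5 638.6 642.5 646.4] [0.84 0.82 0.81 0.79 0.77 0.76 0.74 0.73 0.71 0.7  0.68 0.67]
[[[0.45, 0.0, -0.09], [0, 0.0, 0], -0.6], [[0.29, 0.0, 0.01], [0, 0.0, 0], -0.6], [[0.27, 0.0, 0.03], [0, 0.0, 0], -0.6], [[0.27, 0.0, 0.05], [0, 0.0, 0], -0.6], [[0.26, 0.0, 0.07], [0, -0.89, 0], 1], [[0.25, 0.0, 0.07], [0, -0.87, 0], 1], [[0.24, 0.0, 0.07], [0, -0.85, 0], 1], [[0.25, 0.0, 0.06], [0, -0.83, 0], 1], [[0.23, 0.0, 0.07], [0, -0.82, 0], 1], [[0.16, 0.0, 0.04], [0, -0.56, 0], 1], [[0.09, 0.0, 0.02], [0, -0.31, 0], 1], [[0.03, 0.0, 0.01], [0, -0.12, 0], 1]]
```

Call:
drive_tool:
  motion:
    - [[0.45, 0, -0.09], [0, 0, 0], -0.6]
    - [[0.29, 0, 0.01], [0, 0, 0], -0.6]
    - [[0.27, 0, 0.03], [0, 0, 0], -0.6]
    - [[0.27, 0, 0.05], [0, 0, 0], -0.6]
    - [[0.26, 0, 0.07], [0, -0.9, 0], 1]
    - [[0.25, 0, 0.07], [0, -0.85, 0], 1]
    - [[0.24, 0, 0.07], [0, -0.85, 0], 1]
    - [[0.25, 0, 0.06], [0, -0.85, 0], 1]
    - [[0.23, 0, 0.07], [0, -0.8, 0], 1]
    - [[0.16, 0, 0.04], [0, -0.55, 0], 1]
    - [[0.09, 0, 0.02], [0, -0.3, 0], 1]
    - [[0.03, 0, 0.01], [0, -0.1, 0], 1]

```text
time: 13.75
tool_pos: [0.5912, -0.0842, 0.1251]
tool_rot: [-0.706, 0.707, -0.024, 0.024]
contact_force: [-2.5, -3.8, 2.7]
gripper_width: 0.24
```

Run:
```python
from h import *
measure("pics/w2.png");measure()
```

```text
t 13.750 n 5912 post [ 0.591  -0.0812  0.1461] r 0.0811 ang 278.87 | tcp [ 0.5912 -0.0842  0.1251] r 0.0842 ang 278.70 yaw 356.1 | rel mm x -0.4 z 3.0 | w 0.240 F [-2.5 -3.8  2.7]
t 13.800 n 5672 post [ 0.5922 -0.0814  0.1459] r 0.0815 ang 279.66 | tcp [ 0.5912 -0.0842  0.1251] r 0.0842 ang 278.70 yaw 356.1 | rel mm x 0.7 z 2.9 | w 0.243 F [-2.  -4.   2.1]
```

Run:
```python
from h import *
a=278.7-np.cumsum([1,2.5]+[4]*10);print(a[-1])
plan(a,-3.9+(a-278.7),[1]*12,Rr=.0845)
```

```text
235.2
[[[-0.05, 0.0, -0.02], [0, 0.18, 0], 1], [[-0.15, 0.0, -0.03], [0, 0.5, 0], 1], [[-0.23, 0.0, -0.05], [0, 0.8, 0], 1], [[-0.23, 0.0, -0.04], [0, 0.8, 0], 1], [[-0.23, 0.0, -0.04], [0, 0.8, 0], 1], [[-0.23, 0.0, -0.05], [0, 0.8, 0], 1], [[-0.24, 0.0, -0.04], [0, 0.8, 0], 1], [[-0.23, 0.0, -0.04], [0, 0.8, 0], 1], [[-0.23, 0.0, -0.05], [0, 0.8, 0], 1], [[-0.23, 0.0, -0.04], [0, 0.8, 0], 1], [[-0.23, 0.0, -0.04], [0, 0.8, 0], 1], [[-0.23, 0.0, -0.05], [0, 0.8, 0], 1]]
```

Call:
drive_tool:
  motion:
    - [[-0.05, 0, -0.02], [0, 0.2, 0], 1]
    - [[-0.15, 0, -0.03], [0, 0.5, 0], 1]
    - [[-0.23, 0, -0.05], [0, 0.8, 0], 1]
    - [[-0.23, 0, -0.04], [0, 0.8, 0], 1]
    - [[-0.23, 0, -0.04], [0, 0.8, 0], 1]
    - [[-0.23, 0, -0.05], [0, 0.8, 0], 1]
    - [[-0.24, 0, -0.04], [0, 0.8, 0], 1]
    - [[-0.23, 0, -0.04], [0, 0.8, 0], 1]
    - [[-0.23, 0, -0.05], [0, 0.8, 0], 1]
    - [[-0.23, 0, -0.04], [0, 0.8, 0], 1]
    - [[-0.23, 0, -0.04], [0, 0.8, 0], 1]
    - [[-0.23, 0, -0.05], [0, 0.8, 0], 1]

```text
time: 15.05
tool_pos: [0.5308, -0.0689, 0.1251]
tool_rot: [0.648, -0.645, 0.286, -0.287]
contact_force: [3.2, 2.5, -0.1]
gripper_width: 0.239
```

Run:
```python
from h import *
s=manip.state();R=Rt(s);v=s["tool_pos"][:2]-C;a0=np.degrees(np.arctan2(v[1],v[0]))%360;y=np.degrees(np.arctan2(R[1,0],R[0,0]))
print(a0,y,np.hypot(*v),s["contact_force"])
a=a0-np.cumsum([4]*12)
plan(a,y+(a-a0),[1]*12,Rr=.0845)
```

```text
234.92372624412118 -47.75953123986164 0.0829455226847983 [ 3.22910323  2.52217901 -0.08457757]
[[[-0.22, 0.0, -0.1], [0, 0.8, 0], 1], [[-0.23, 0.0, -0.05], [0, 0.8, 0], 1], [[-0.23, 0.0, -0.04], [0, 0.8, 0], 1], [[-0.23, 0.0, -0.05], [0, 0.8, 0], 1], [[-0.24, 0.0, -0.04], [0, 0.8, 0], 1], [[-0.23, 0.0, -0.04], [0, 0.8, 0], 1], [[-0.23, 0.0, -0.05], [0, 0.8, 0], 1], [[-0.23, 0.0, -0.04], [0, 0.8, 0], 1], [[-0.23, 0.0, -0.04], [0, 0.8, 0], 1], [[-0.23, 0.0, -0.05], [0, 0.8, 0], 1], [[-0.24, 0.0, -0.04], [0, 0.8, 0], 1], [[-0.23, 0.0, -0.05], [0, 0.8, 0], 1]]
```

Call:
drive_tool:
  motion:
    - [[-0.23, 0, -0.05], [0, 0.8, 0], 1]
    - [[-0.23, 0, -0.05], [0, 0.8, 0], 1]
    - [[-0.23, 0, -0.04], [0, 0.8, 0], 1]
    - [[-0.23, 0, -0.05], [0, 0.8, 0], 1]
    - [[-0.24, 0, -0.04], [0, 0.8, 0], 1]
    - [[-0.23, 0, -0.04], [0, 0.8, 0], 1]
    - [[-0.23, 0, -0.05], [0, 0.8, 0], 1]
    - [[-0.23, 0, -0.04], [0, 0.8, 0], 1]
    - [[-0.23, 0, -0.04], [0, 0.8, 0], 1]
    - [[-0.18, 0, -0.04], [0, 0.6, 0], 1]
    - [[-0.12, 0, -0.02], [0, 0.4, 0], 1]
    - [[-0.06, 0, -0.01], [0, 0.2, 0], 1]

```text
time: 16.25
tool_pos: [0.499, -0.0189, 0.1252]
tool_rot: [0.504, -0.499, 0.497, -0.5]
contact_force: [12.6, 2.4, -8.6]
gripper_width: 0.241
```

Run:
```python
from h import *
s,f,p=wristpost("pics/w3.png")
R=Rt(s);v=s["tool_pos"][:2]-C;a0=np.degrees(np.arctan2(v[1],v[0]))%360;y=np.degrees(np.arctan2(R[1,0],R[0,0]))
print(a0,y,np.hypot(*v),s["contact_force"],s["joint_pos"].round(2))
```

```text
192.6742478599612 -89.6554563793144 0.08145069428042048 [12.61147382  2.42079883 -8.59013514] [-0.19 -0.15  2.02  0.    1.26  1.37]
```

View pics/w3.png

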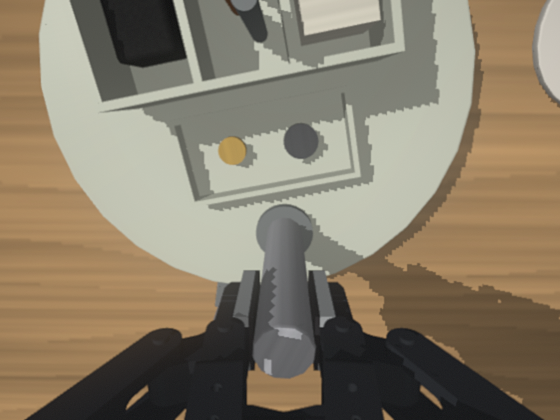

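The view shows the post held between the pads (top at about (283,350)), with the tab mostly hidden behind the fingers. The radial force has risen to 13 N, so I'll ease inward during the last 21°.

Run:
```python
import h
from h import *
h.C=np.array([.5805,-.001])
a=192.4-np.cumsum([1.5]+[3]*6+[1.1,.5]);print(a[-1])
plan(a,-89.7+(a-192.4),[1]*9,Rr=.0834)
```

```text
171.3
[[[-0.08, 0.0, -0.02], [0, 0.31, 0], 1], [[-0.17, 0.0, -0.03], [0, 0.6, 0], 1], [[-0.18, 0.0, -0.03], [0, 0.6, 0], 1], [[-0.17, 0.0, -0.03], [0, 0.6, 0], 1], [[-0.17, 0.0, -0.03], [0, 0.6, 0], 1], [[-0.17, 0.0, -0.04], [0, 0.6, 0], 1], [[-0.17, 0.0, -0.03], [0, 0.6, 0], 1], [[-0.06, 0.0, -0.01], [0, 0.22, 0], 1], [[-0.03, 0.0, -0.01], [0, 0.1, 0], 1]]
```

Call:
drive_tool:
  motion:
    - [[-0.08, 0, 0.02], [0, 0.3, 0], 1]
    - [[-0.17, 0, 0], [0, 0.6, 0], 1]
    - [[-0.18, 0, -0.01], [0, 0.6, 0], 1]
    - [[-0.17, 0, -0.03], [0, 0.6, 0], 1]
    - [[-0.17, 0, -0.03], [0, 0.6, 0], 1]
    - [[-0.17, 0, -0.04], [0, 0.6, 0], 1]
    - [[-0.17, 0, -0.03], [0, 0.6, 0], 1]
    - [[-0.06, 0, -0.01], [0, 0.2, 0], 1]
    - [[-0.03, 0, -0.01], [0, 0.1, 0], 1]
    - [[0, 0, 0], [0, 0, 0], 1]
    - [[0, 0, 0], [0, 0, 0], 1]

```text
time: 17.4
tool_pos: [0.4986, 0.0107, 0.1252]
tool_rot: [-0.404, 0.401, -0.58, 0.582]
contact_force: [5.8, -1.1, -3.1]
gripper_width: 0.241
```

Run:
```python
from h import *
s=manip.state();R=Rt(s)
b=manip.grab_frame("top");np.savez("f1.npz",**b);cv2.imwrite("pics/top1.png",b["img"])
for c in ([.5785,-.001],[.5805,-.001]):
    v=s["tool_pos"][:2]-c;print(np.degrees(np.arctan2(v[1],v[0]))%360,np.hypot(*v))
print(np.degrees(np.arctan2(R[1,0],R[0,0])),"force tool axes",R.T@s["contact_force"],R.T@s["ft_torque"],s["joint_vel"].round(3))
```

```text
171.6846939494539 0.08077866607920406
171.8849440463711 0.08275814591251149
-110.55114106469968 force tool axes [-1.02724786  3.14606292  5.79485245] [0.69240588 0.03546304 0.02331828] [-0.001  0.001  0.001 -0.    -0.    -0.001]
```

Call:
drive_tool:
  motion:
    - [[-0.03, 0, 0.05], [0, 0.1, 0], 1]
    - [[0, 0, 0], [0, 0, 0], 1]
    - [[0, 0, 0], [0, 0, 0], 1]
    - [[0, 0, 0], [0, 0, 0], 0.45]
    - [[0, 0, 0], [0, 0, 0], 0.3]
    - [[0, 0, 0], [0, 0, 0], 0]
    - [[0, 0, 0], [0, 0, 0], -0.6]
    - [[0, 0, 0], [0, 0, 0], -1]
    - [[0, 0, 0], [0, 0, 0], -1]
    - [[0, 0, 0], [0, 0, 0], -1]

```text
time: 18.45
tool_pos: [0.4988, 0.0107, 0.125]
tool_rot: [-0.401, 0.401, -0.583, 0.583]
contact_force: [0.0, -0.0, 0.1]
gripper_width: 0.997
```

Run:
```python
from h import *
measure();measure("pics/w4.png")
```

```text
t 18.450 n 3180 post [0.4979 0.0107 0.1449] r 0.0814 ang 171.75 | tcp [0.4988 0.0107 0.125 ] r 0.0805 ang 171.64 yaw 249.0 | rel mm x 0.3 z -0.8 | w 0.997 F [ 0.  -0.   0.1]
t 18.500 n 3175 post [0.4979 0.0107 0.1449] r 0.0814 ang 171.75 | tcp [0.4988 0.0107 0.125 ] r 0.0806 ang 171.64 yaw 249.0 | rel mm x 0.3 z -0.8 | w 1.000 F [ 0.8 -0.6  0.2]
```

The platter is at rest after release. I'll back straight up and clear the overhead view to check the alignment.

Call:
drive_tool:
  motion:
    - [[0, -0.6, 0], [0, 0, 0], -1]
    - [[0, -0.9, 0], [0, 0, 0], -1]
    - [[0, -0.9, 0], [0, 0, 0], -1]
    - [[0, -0.9, 0], [0, 0, 0], -1]
    - [[0, -0.9, 0], [0, 0, 0], -1]
    - [[0.5, -0.5, 0], [0, 0, 0], -1]
    - [[1, 0, 0], [0, 0, 0], -1]
    - [[1, 0, 0], [0, 0, 0], -1]
    - [[1, 0, 0], [0, 0, 0], -1]
    - [[1, 0, 0], [0, 0, 0], -1]
    - [[1, 0, 0], [0, 0, 0], -1]
    - [[1, 0, 0], [0, 0, 0], -1]

```text
time: 19.75
tool_pos: [0.4396, -0.1424, 0.2428]
tool_rot: [-0.4, 0.401, -0.583, 0.583]
contact_force: [1.0, -0.0, -1.3]
gripper_width: 0.992
```

Call:
drive_tool:
  motion:
    - [[1, 0, 0], [0, 0, 0], -1]
    - [[1, 0, 0], [0, 0, 0], -1]
    - [[1, 0, 0], [0, 0, 0], -1]
    - [[0.5, 0, 0], [0, 0, 0], -1]
    - [[0, 0, 0], [0, 0, 0], -1]
    - [[0, 0, 0], [0, 0, 0], -1]

```text
time: 20.35
tool_pos: [0.4092, -0.2225, 0.2425]
tool_rot: [0.401, -0.4, 0.583, -0.583]
contact_force: [-0.6, 0.9, -1.3]
gripper_width: 1.0
```

Run:
```python
from h import *
from scipy.optimize import least_squares
f=manip.grab_frame("top");cv2.imwrite("pics/top2.png",f["img"]);p=depthpts(f);z=p[...,2]
hsv=cv2.cvtColor(f["img"],cv2.COLOR_BGR2HSV)
m=((hsv[...,1]<70)&(hsv[...,2]>100)).astype(np.uint8)
cs,_=cv2.findContours(m,cv2.RETR_EXTERNAL,cv2.CHAIN_APPROX_NONE)
c=max([c for c in cs if abs(c[:,0].mean(0)-[292,231]).max()<30],key=cv2.contourArea)[:,0]
w=np.array([pix2world(f,u,v,.026)[:2] for u,v in c])
r=least_squares(lambda x:np.hypot(w[:,0]-x[0],w[:,1]-x[1])-x[2],[.58,0,.125],loss="soft_l1",f_scale=.001)
Cc=r.x[:2];d=np.hypot(p[...,0]-Cc[0],p[...,1]-Cc[1])
g=p[(z>.138)&(z<.152)&(d<.11)].mean(0)
roi=np.zeros(z.shape,bool);roi[284:300,272:296]=1
t=p[roi&(z>.036)&(z<.055)].mean(0)
a=lambda q,c:np.degrees(np.arctan2(q[1]-c[1],q[0]-c[0]))%360
print(r.x,g,np.hypot(*(g[:2]-Cc)),t)
for c in (Cc,[.5795,-.0014]): print("grip",a(g,c),"tab",a(t,c))
```

```text
[ 0.57946541 -0.00174405  0.12460271] [0.49734975 0.01350838 0.14547048] 0.08352016481837317 [0.4372503  0.02116112 0.04538317]
grip 169.47760820870644 tab 170.85051535705375
grip 169.71407434462878 tab 170.98782855528188
```

View pics/top2.png

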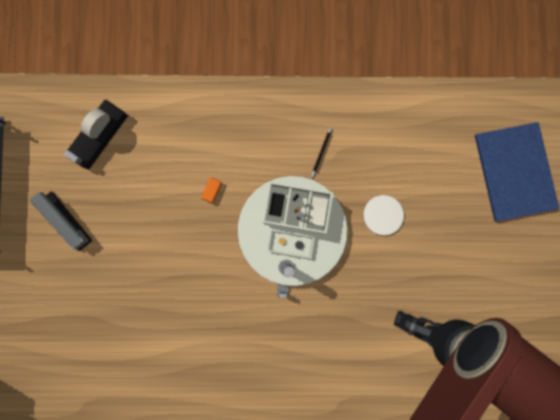

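The top view shows the grip at (288,268) just inboard of the tab at (283,292); the eraser, coaster and pencil haven't moved. The two cameras disagree on alignment by about 1.5° (top -1.3°, wrist +0.5°). I'll take one wrist view from above with post, tab and rim in the same frame.

Call:
drive_tool:
  motion:
    - [[-0.5, 0, 0], [0, 0, 0], -1]
    - [[-1, 0, 0], [0, 0, 0], -1]
    - [[-1, 0, 0], [0, 0, 0], -1]
    - [[-1, 0, 0], [0, 0, 0], -1]
    - [[-1, 0, 0], [0, 0, 0], -1]
    - [[-1, 0, 0], [0, 0, 0], -1]
    - [[-1, 0, 0], [0, 0, 0], -1]
    - [[-1, 0, 0], [0, 0, 0], -1]
    - [[-1, 0, 0], [0, 0, 0], -1]
    - [[-1, 0, 0], [0, 0, 0], -1]
    - [[-0.5, 0, 0], [0, 0, 0], -1]
    - [[0, 0, 0], [0, 0, 0], -1]

```text
time: 21.6
tool_pos: [0.4988, 0.0128, 0.2424]
tool_rot: [0.402, -0.402, 0.582, -0.582]
contact_force: [0.1, -0.3, -0.1]
gripper_width: 1.005
```

```bash
cat > chk.py <<'E'
from h import *
from scipy.optimize import least_squares
import sys
s,f,p=wristpost(sys.argv[1]);z=p[...,2]
hsv=cv2.cvtColor(f["img"],cv2.COLOR_BGR2HSV)
m=((hsv[...,1]<70)&(hsv[...,2]>90)).astype(np.uint8)
cs,_=cv2.findContours(m,cv2.RETR_EXTERNAL,cv2.CHAIN_APPROX_NONE)
c=max(cs,key=cv2.contourArea)[:,0];c=c[(c.min(1)>2)&(c[:,0]<557)&(c[:,1]<270)]
w=np.array([pix2world(f,u,v,.026)[:2] for u,v in c])
w=w[abs(np.hypot(*(w-C).T)-.125)<.008]
r=least_squares(lambda x:np.hypot(w[:,0]-x[0],w[:,1]-x[1])-.1245,[.58,0],loss="soft_l1",f_scale=.001)
Cc=r.x;print("centre",Cc,len(w),np.median(abs(r.fun)))
d=np.hypot(p[...,0]-Cc[0],p[...,1]-Cc[1]);ok=f["range_z"]>0
g=p[ok&(z>.139)&(z<.153)&(d<.105)];a=lambda q:np.degrees(np.arctan2(q[1]-Cc[1],q[0]-Cc[0]))%360
t=p[ok&(z>.041)&(z<.05)&(d>.134)&(d<.158)];t=t[abs(np.degrees(np.arctan2(t[:,1]-Cc[1],t[:,0]-Cc[0]))%360-171)<8]
for n,q in(("grip",g),("tab",t)): print(n,len(q),q.mean(0).round(4),np.ptp(q,0).round(3),np.hypot(*(q.mean(0)[:2]-Cc)).round(4),a(q.mean(0)).round(2))
print(s["tool_pos"])
E
python3 chk.py pics/w5.png
```

```text
centre [ 0.58011981 -0.00322477] 541 0.0005668612035694687
grip 896 [0.4972 0.011  0.1452] [0.021 0.021 0.009] 0.0841 170.25
tab 155 [0.4365 0.0194 0.0451] [0.01  0.016 0.006] 0.1454 171.07
[0.49883243 0.01276527 0.24242876]
```

View pics/w5.png

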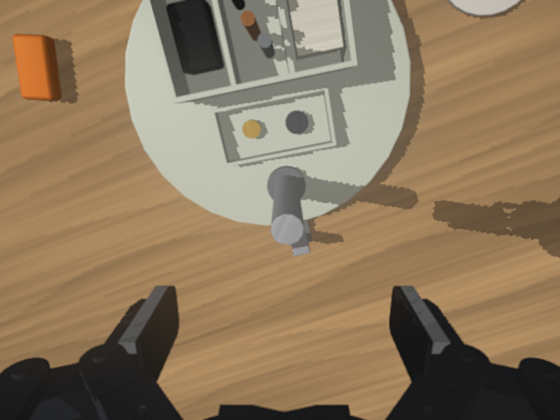

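The same-frame wrist view shows the post top at (287,229) and the tab at (301,250). The grip is about 0.8° short of the tab (top view: 1.3°), which is 1–2 mm at the grip and within calibration. It hasn't moved since release, so I'm leaving it there and handing in.

```bash
python3 -c "
from h import *
print(manip.state()['time'],manip.state()['contact_force'].round(1)); print(manip.job_done())"
```

```text
21.65 [-0.4 -0.6  0.6]
the job is handed in; nothing more can be done
None
```

The carousel runs freely, and the job is handed in at 21.7 s. The grip is at rest about 1° short of exact alignment with the index tab.

- **Push and ride:** I pushed the platter round by the post to about 1.9 rad/s. I then let go and rode along with the fingers open about 68 mm from about t = 7.3 s to 12.9 s. The post stayed within about 6 mm of the middle in every wrist picture. The speed fell from about 1.85 to 0.8 rad/s, about 0.2 rad/s lost each second, as expected.
- **Catch and return:** I caught the grip at about 279°, turned the platter back to the tab and let go. The largest wrist force I read was about 15 N.
- **Last checks:** The grip was in the same place 3 s after release, with the arm clear above it. The eraser, coaster and pencil look unmoved in the overhead picture.
- **Alignment:** The wrist camera, with post and tab in one view, puts the grip 0.8° short of the tab; the top camera says 1.3°. That is 1–2 mm at the grip. An earlier wrist reading, taken against a fixed centre estimate, had put it 0.5° past the tab. All of this is within the roughly 2 mm calibration, so I did not regrasp to correct it.

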